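# Close up the air sampler box

## Task

Close up the grey sampler box: lower the larger of the two flanged caps, hub up, onto the filter housing inside the box until it sits fully home on its spigot (do not drop it), then shut the door and turn its T-handle a quarter turn clockwise so that the latch draws the door tight on its gasket. Leave the other things on the bench where they are.

Things in the scene. Friction and masses are not known exactly. Their poses are not given: they have to be found in the camera images.
- cap_centre (a point): centre of the larger aluminium flanged cap (0.3 kg), half-way up, on its axis. The cap stands hub up: flange 90 mm across and 18 mm thick, over it a round hub 44 mm across and 30 mm high to grip; 48 mm high in all, so this point is 24 mm over its underside. In the underside is a round recess 58 mm wide and 12 mm deep. z is its axis (up).
- spigot (a point): in the box: the filter housing's flat round shoulder (92 mm across) on which the cap's flange comes to rest; the point is on the housing's axis at shoulder height, 63 mm over the bench. The spigot, 54 mm wide, rises 10 mm above this point; its upper half is a cone 42 mm wide at the top. With the cap home, cap_centre is 24 mm above this point. Axes as sampler. The hub has over 60 mm free space round its axis in every direction.
- sampler: the grey sheet-steel sampler box, open at the top, 280 mm (x) by 220 mm (y), rim 115 mm over the bench, fixed to the bench. Origin: centre of its footprint at bench level; x is its long way, pointing roughly away from the robot, y points to the hinge side (left), z up. The latch side is its -y side, along which a soft rubber gasket stands 10 mm above the rim.
- hinge (a point): middle of the door's hinge line on the box's +y side, 119 mm over the bench. x lies along the hinge, parallel to the box's x. Axes turn with the door: with the door shut, y points as the box's y and z up; z is always the outward normal of the door's outer face.
- door (a joint): opening angle of the door, rad: 0 drawn tight, about 0.027 resting on the soft gasket, 1.57 upright on the hinge side; starts at 1.62 to 1.82. A plate 288 mm along the hinge, 230 mm from hinge to free edge, 8 mm thick. A stiff hinge (0.85 N m) holds it at any angle; pushing near the free edge takes 1 to 6 N. Left alone it rests 4 to 6 mm off tight; only the latch holds it tight (gasket about 20 N).
- push_point (a point): a point on the door's outer face, 190 mm from the hinge line and 100 mm from the middle towards the robot's end, clear of the T-handle: a place to push the door. Axes as hinge (z outward from the outer face).
- handle (a point): middle of the T-handle's steel bar, on the latch's axis. The bar is 120 mm long and 16 mm thick; its centre line stands 32 mm off the door's outer face (24 mm free below it) on a 16 mm stem. 159 mm from the hinge line. x lies along the bar: with the latch at 0 it is parallel to the hinge, x away from the robot; z is the latch axis, outward from the door.
- handle_end (a point): point on the bar's centre line 45 mm from the latch axis, on the arm nearer the robot when the latch is open (the bar's -x arm). To latch, this arm swings clockwise seen from above, i.e. from the robot's end towards the hinge side. Axes as handle.
- latch (a joint): turn of the T-handle, rad, growing clockwise seen from outside the door: 0 open (bar parallel to the hinge), 1.57 fully latched at its stop (bar square to the hinge). Starts at 0 to 0.3. Below 0.4 the pawl inside clears its bracket when the door comes down. With the door down on the gasket the roller on the pawl meets its ramp at about 0.7, and pushing takes up to about 0.5 N m until it runs level from about 1.35; it stays where it is left.
- small_cap_centre (a point): centre of the other flanged cap, which must stay where it is: same shape and height (48 mm) but flange 64 mm and hub 30 mm across. The two caps may be in either place.
- spanner: steel combination spanner, 180 mm long, lying on the bench; leave alone
- nut_driver: screwdriver-like driver, 200 mm long, lying on the bench; leave alone
- reagent: amber bottle, 72 mm wide, 160 mm high, on the bench; leave alone
- jar: white jar, 72 mm wide, 90 mm high, on the bench; leave alone
Mind the look-alikes: they are no part of the job. Leave any green or pink look-alike of the part that bears cap_centre alone.

How it is judged:
By the outcome, as a careful person would: the job done as asked, in the order asked, and still so for the second after the job is handed in, with the robot touching nothing.
It also fails if it takes over 58 s, if anything falls off the work surface, if the arm or the gripper's body presses on something with over 40 N, if the wrist force passes 120 N, or if a joint passes its speed limit or range.

## Robot

A 6-joint arm with a two-finger parallel gripper is mounted at the origin on the work surface. World frame = base frame: x ahead of the robot, y to its left, z up, the work surface at z = 0. Lengths are in m, angles in rad, forces in N, time in s.
With the tool pointing down it reaches from about 0.275 to 0.725 m from the base axis. Payload 15.9 kg.
Tool frame: the origin (TCP) lies at the very end of the fingers, on their centre line; the grasp point (between the pads) lies arm.tcp_to_grasp behind it (arm.tcp_to_grasp is the distance from the TCP to the grasp point, in m); y points along the fingers, z is the direction in which the jaws open and shut, and the axes are right-handed (so a half turn about y gives the same grasp; the last joint's range is limited). The gripper opens to 85 mm and grips with 20 to 120 N. Pads are 22 mm wide; open, the fingers measure 114 mm over their backs; the gripper's body (76 mm by 85 mm) begins 54 mm behind the grasp point. The pads swing forward as they close: fully open they stand 13 mm farther back than shut.
Start: joints at [-1.323, 0.213, -0.034, 1.323, 0, 1.571], TCP at [0.123, -0.485, 0.231] pointing down, gripper open.
Joint ranges: [-2.98, 2.98], [-0.74, 1.72], [-1.14, 1.35], [-2.1, 2.04], [-1.57, 1.44], [-3.14, 3.14]. Speed limits (rad/s): [1.89, 1.89, 2.39, 2.57, 3.14, 3.14].

## Interface

Orientations are given as a rotation vector (axis times angle).
In Python, from station import arm gives the robot as it stands.
- The arm moves only by the tool drive_tool, never from a script. Its argument "targets" is a list of rows, each a list of 7 numbers: the shift along the tool's x, y, z in m, then the turn, a rotation vector about the tool's x, y, z in degrees, then the finger opening in m, from 0 to 0.0854. A call has 1 to 12 rows; each row is the pose to reach, as a shift and turn from the pose commanded when the call began, along the tool's axes at that moment; what a row does not reach only later rows make up. A row lasts 1/12 s, in which the tool goes at most 41.7 mm and 7.16 degrees, less where a joint would pass 70% of its speed; a pose out of reach is approached as far as the arm can. A call with a gripper value outside its range is refused whole. The fingers move at their own pace and stop on an object; "force" is the grip in N (left out, the last holds). Time passes only in rows, so rows that repeat a pose let the fingers close. It gives the time, the measured TCP pose, the force and the opening at its end, in the units of the state.
- arm.get_state(): the state, without advancing time (a new reading comes with each control period).
- arm.get_image(name): name is "side" or "top"; returns a dict with "color" (420x560x3 uint8, red, green, blue), "fx", "fy", "cx", "cy" (pixels), "R" (3x3) and "t" (3): a world point X has camera coordinates R X + t. Camera axes: x right, y down, z forward; pixel columns grow to the right and rows downward; lengths in m; the calibration is good to about 2 mm. A picture is of the moment at which its call begins. There is no depth.
- arm.close_job(): hands the job in, once; it reports no verdict.
The state is a dict: "t": time; "qpos": joint angles; "joint_vel": joint speeds; "effort": joint torques, N m; "eef_pos": TCP position; "tcp_rot": TCP orientation; "contact_force": force on the tool from outside, world axes, zero at the start; "torque": the same for the moment, N m; "grip_width": finger opening in m.
Only numpy, scipy, OpenCV 4.12 (cv2) and the standard library are available. Lean on these libraries where they do the work, as an engineer would, in place of code of your own. Each camera call takes 0.05 s, during which the arm holds its last target.

## Working session

There is one attempt and no reset: what is moved stays moved. The work goes in short steps, Python scripts to look and compute and a tool call to move; the robot and the scene stay as the last step left them, time stands still between calls to the robot, and variables do not carry over. Pictures are saved under pics/ and viewed, and the job is handed in when it is done.

Besides the shell and the picture viewer there is one more tool, called after "Call:" as name([rows], argument=value, ...), one row to a line, values as JSON. drive_tool: Moves the arm, as the interface text tells. Its arguments: {"type":"object","properties":{"targets":{"type":"array","items":{"type":"array","items":{"type":"number"}}},"force":{"type":"number"}},"required":["targets"]}

```bash
mkdir -p pics; ls; python3 - <<'E'
from station import arm
import cv2
s=arm.get_state(); print(s); print(arm.tcp_to_grasp)
for n in("side","top"):
    d=arm.get_image(n); cv2.imwrite(f"pics/{n}0.png",d["color"][:,:,::-1]); print(n,d["fx"],d["fy"],d["cx"],d["cy"],d["R"],d["t"])
E
```

```text
pics
{'t': 0.0, 'qpos': array([-1.32303096e+00,  2.13345220e-01, -3.50531410e-02,  1.32351746e+00,
        2.78655052e-05,  1.57082258e+00]), 'joint_vel': array([-2.34053054e-04,  5.45307901e-04,  9.77701112e-04, -2.02817319e-03,
       -1.24981655e-05,  1.33596863e-04]), 'effort': array([-1.81081239e-03, -6.86160207e+01,  4.87119734e+01,  1.74133235e-02,
       -4.35451411e-04, -9.95722928e-06]), 'eef_pos': array([ 0.12254265, -0.48439342,  0.230824  ]), 'tcp_rot': array([-0.2602983 ,  2.0908691 , -2.08852245]), 'contact_force': array([ 0.4191031 , -0.04689568, -0.71831075]), 'torque': array([-0.00230439,  0.00032329,  0.00989639]), 'grip_width': 0.08541632186640773}
0.0187
side 381.20784231643563 381.20784231643563 271.0709587716096 204.71207625024186 [[-0.83994208 -0.54249938 -0.01384636]
 [-0.3146303   0.50760832 -0.80208576]
 [ 0.44215956 -0.6693491  -0.59704833]] [0.39536021 0.2440585  0.99543011]
top 540.0934703099496 540.0934703099496 279.8819847156982 206.6927538550495 [[-0.00818197 -0.99985542 -0.01490648]
 [-0.9953008   0.00958124 -0.09635625]
 [ 0.09648514  0.01404805 -0.99523528]] [0.02750209 0.47902225 1.66291746]
```

View pics/top0.png

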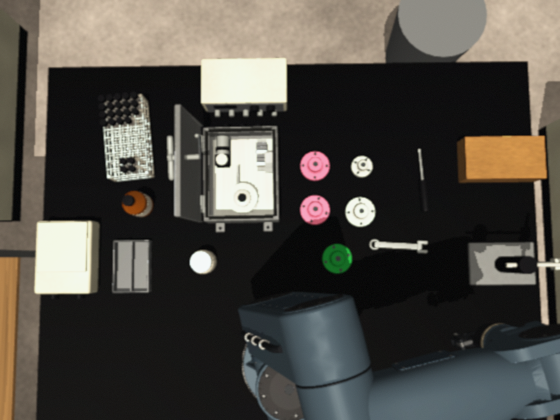

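View pics/side0.png

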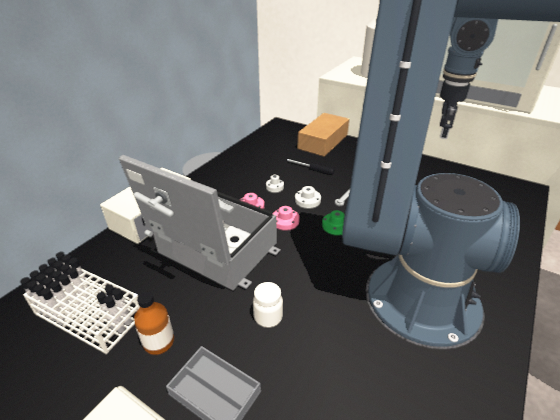

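The top view shows white/aluminium caps at (361,167), small, and (360,211), larger. The pink ones at (315,165) and (315,209) and the green one at (338,258) are look-alikes. (360,211) fits the description because it is aluminium and has the wider flange. I'll confirm it in a crop.

```bash
cat > h.py <<'E'
import numpy as np, cv2
from station import arm
from scipy.spatial.transform import Rotation as Ro
def cam(n):
    d=arm.get_image(n); d["R"]=np.array(d["R"]);d["t"]=np.array(d["t"]); return d
def ray(d,u,v):
    c=-d["R"].T@d["t"]; r=d["R"].T@np.array([(u-d["cx"])/d["fx"],(v-d["cy"])/d["fy"],1]); return c,r/np.linalg.norm(r)
def onz(d,u,v,z):
    c,r=ray(d,u,v); return c+r*(z-c[2])/r[2]
def proj(d,X):
    p=d["R"]@np.asarray(X)+d["t"]; return np.array([d["fx"]*p[0]/p[2]+d["cx"],d["fy"]*p[1]/p[2]+d["cy"]])
def two(d1,p1,d2,p2):
    c1,r1=ray(d1,*p1);c2,r2=ray(d2,*p2)
    A=np.stack([r1,-r2],1); s=np.linalg.lstsq(A,c2-c1,rcond=None)[0]
    a=c1+s[0]*r1;b=c2+s[1]*r2; return (a+b)/2,np.linalg.norm(a-b)
def save(d,name,box=None,k=1):
    im=d["color"][:,:,::-1]
    if box: im=im[box[1]:box[3],box[0]:box[2]]
    cv2.imwrite("pics/"+name,cv2.resize(im,None,fx=k,fy=k,interpolation=cv2.INTER_CUBIC))
E
python3 - <<'E'
from h import *
t=cam("top"); s=cam("side")
save(t,"t1.png",(290,140,400,230),6); save(t,"t2.png",(150,90,290,240),4);save(s,"s2.png",(100,140,350,300),3)
E
```

```text
(no output)
```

View pics/t1.png

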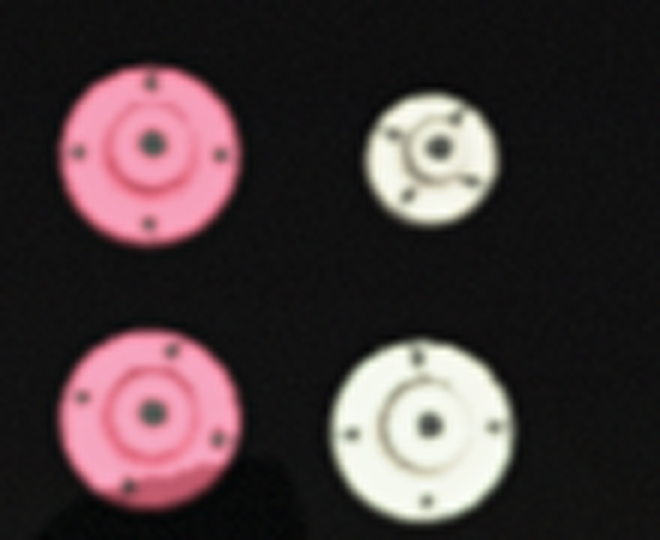

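View pics/t2.png

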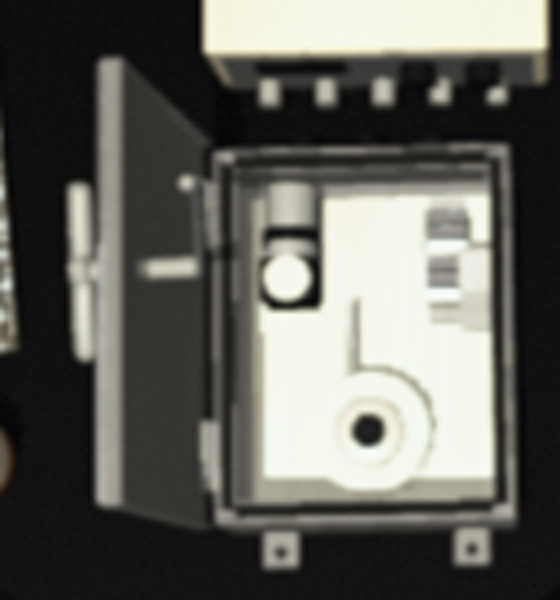

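View pics/s2.png

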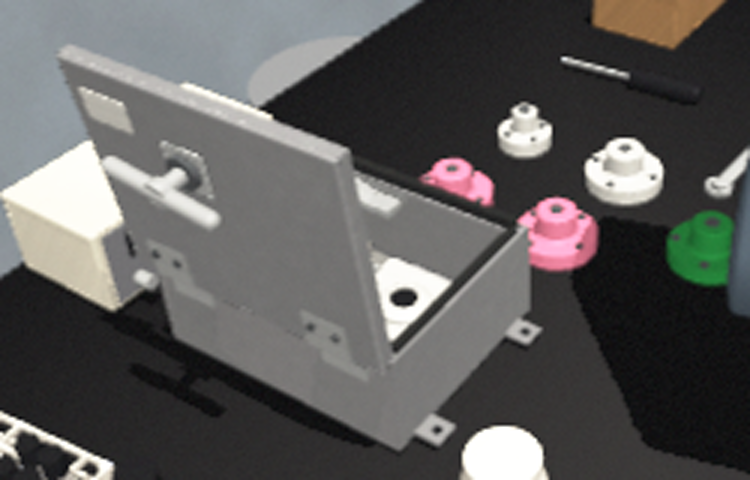

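```bash
python3 - <<'E'
from h import *
t=cam("top"); s=cam("side")
def darkhole(d,u,v,r,thr=None):
    g=cv2.cvtColor(d["color"],cv2.COLOR_RGB2GRAY).astype(float)
    p=g[v-r:v+r+1,u-r:u+r+1]; w=np.clip(np.percentile(p,75)-15-p,0,None)
    yy,xx=np.mgrid[v-r:v+r+1,u-r:u+r+1]; return (xx*w).sum()/w.sum(),(yy*w).sum()/w.sum()
# cap
pt=darkhole(t,361,211,4); ps=darkhole(s,309,188,3); print(pt,ps)
print("cap hubtop top@.048",onz(t,*pt,.048)," side",onz(s,*ps,.048))
def blob(d,u,v,thr):
    g=d["color"].min(2); n,l,st,c=cv2.connectedComponentsWithStats((g>thr).astype(np.uint8)); 
    k=l[v,u]; return st[k],c[k],(l==k)
st,c,m=blob(t,357,215,110);print(st)
cn=max(cv2.findContours(m.astype(np.uint8),0,2)[0],key=cv2.contourArea); e=cv2.fitEllipse(cn);print(e)
print("flange",onz(t,*e[0],.012))
for th in(90,130,170):
  st,c,m=blob(t,357,215,th);cn=max(cv2.findContours(m.astype(np.uint8),0,2)[0],key=cv2.contourArea);print(th,cv2.fitEllipse(cn))
# spigot
pt=darkhole(t,242,198,7); ps=darkhole(s,235,239,7); print(pt,ps)
print("spig top@.073",onz(t,*pt,.073)," side",onz(s,*ps,.073), two(t,pt,s,ps))
save(t,"t3.png",(220,170,270,225),12); save(s,"s3.png",(210,215,260,260),12);save(s,"s4.png",(285,175,335,215),12)
E
```

```text
(np.float64(361.1883187772926), np.float64(210.3990174672489)) (np.float64(308.8730817088345), np.float64(186.41393612608877))
cap hubtop top@.048 [ 0.46303528 -0.22642752  0.048     ]  side [ 0.46801584 -0.24111455  0.048     ]
[345 197  30  30 704]
((359.7994689941406, 211.42266845703125), (29.171472549438477, 29.421207427978516), 138.16470336914062)
flange [ 0.46304574 -0.22693162  0.012     ]
90 ((359.8515930175781, 211.41232299804688), (29.376413345336914, 29.871007919311523), 100.73890686035156)
130 ((359.8598327636719, 211.42398071289062), (28.417818069458008, 29.311044692993164), 106.52891540527344)
170 ((359.54388427734375, 211.71730041503906), (27.148967742919922, 28.199111938476562), 101.76705169677734)
(np.float64(241.69546638874414), np.float64(197.04002084418968)) (np.float64(235.38335710889206), np.float64(240.00836899667144))
spig top@.073 [0.50501404 0.1383218  0.073     ]  side [0.498938   0.14051182 0.073     ] (array([0.50390114, 0.13762516, 0.06866573]), np.float64(0.0038300537786788227))
```

View pics/t3.png

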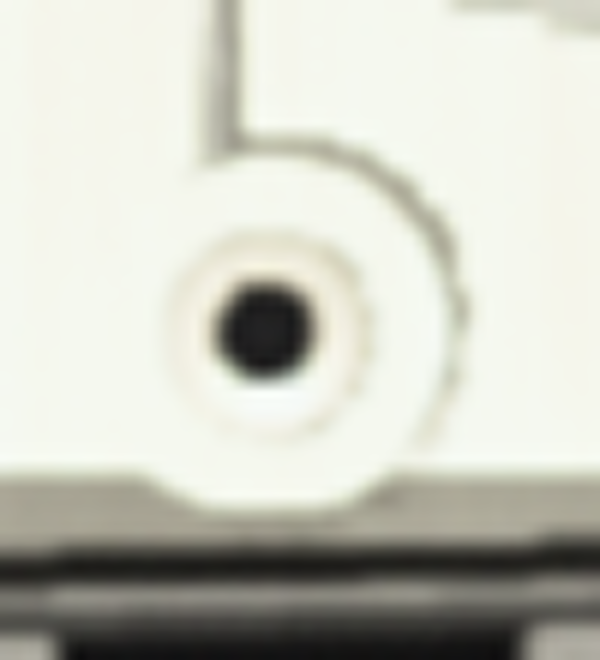

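View pics/s3.png

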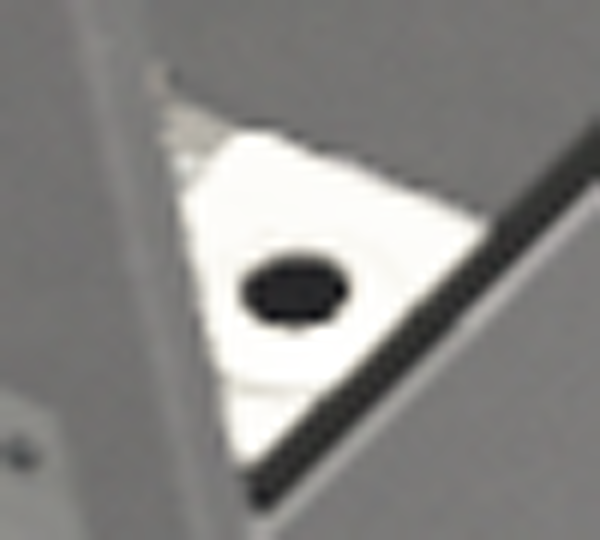

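View pics/s4.png

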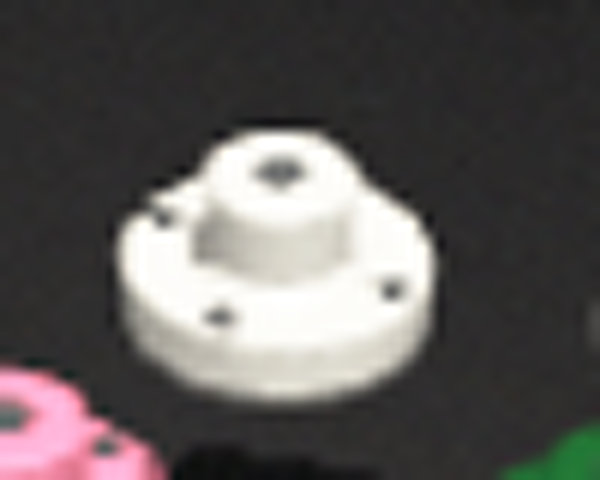

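```bash
python3 - <<'E'
from h import *
t=cam("top"); s=cam("side")
def hole(d,u,v,r,thr):
    g=d["color"].astype(float).mean(2); p=g[v-r:v+r+1,u-r:u+r+1]; w=np.clip(thr-p,0,None)
    yy,xx=np.mgrid[v-r:v+r+1,u-r:u+r+1]; return (xx*w).sum()/w.sum(),(yy*w).sum()/w.sum()
pt=hole(t,361,211,4,170);ps=hole(s,308,189,2,180)
print(pt,ps,onz(t,*pt,.048),onz(s,*ps,.048),two(t,pt,s,ps))
pt=hole(t,242,197,6,140);ps=hole(s,234,239,5,140)
print(pt,ps,onz(t,*pt,.073),onz(s,*ps,.073),two(t,pt,s,ps))
# box rim corners, top view crops t2 (x/4+150-.4)
for c in [(215,150),(508,150),(515,522),(215,522)]:
    print(c,onz(t,c[0]/4+149.6,c[1]/4+89.6,.115))
# handle: stem and bar ends triangulate
T=lambda u,v:(u/4+149.6,v/4+89.6); S=lambda u,v:(u/3+99.6,v/3+139.6)
print("far end",two(t,T(79,185),s,S(108,163)));print("near end",two(t,T(84,357),s,S(214,218)))
print("bar mid",two(t,T(82,270),s,S(162,189)))
# door top corners
print("door far",two(t,T(100,60),s,S(62,52)),"near",two(t,T(100,503),s,S(346,155)))
s0=arm.get_state();print(Ro.from_rotvec(s0["tcp_rot"]).as_matrix())
E
```

```text
(np.float64(361.2194228126432), np.float64(210.44251030691706)) (np.float64(307.89310344827584), np.float64(188.8735632183908)) [ 0.46290046 -0.22651968  0.048     ] [ 0.46364541 -0.2258591   0.048     ] (array([ 0.46335135, -0.2263407 ,  0.04778381]), np.float64(0.0009587713448295701))
(np.float64(241.68008626887132), np.float64(197.1104720824347)) (np.float64(234.173978393612), np.float64(238.8934711131987)) [0.50479908 0.13836887 0.073     ] [0.50471566 0.13856149 0.073     ] (array([0.504836  , 0.13839501, 0.07281466]), np.float64(3.6885961545531975e-05))
(215, 150) [0.71252469 0.24965241 0.115     ]
(508, 150) [0.70991383 0.02981199 0.115     ]
(515, 522) [0.43074196 0.0267786  0.115     ]
(215, 522) [0.43279016 0.24811335 0.115     ]
far end (array([0.64726825, 0.31389177, 0.28108468]), np.float64(0.002532287627021239))
near end (array([0.53318071, 0.31236243, 0.27153966]), np.float64(0.0004023520434896717))
bar mid (array([0.59008981, 0.31207858, 0.27661635]), np.float64(0.0029404268845679513))
door far (array([0.71250264, 0.28560577, 0.34840143]), np.float64(0.004429432942135942)) near (array([0.42521778, 0.28150411, 0.35068927]), np.float64(0.007311223516009646))
[[-9.69453733e-01 -4.22454657e-05  2.45274252e-01]
 [-2.45274256e-01  1.77142681e-04 -9.69453716e-01]
 [-2.49351490e-06 -9.99999983e-01 -1.82093358e-04]]
```

The crop confirms the cap: white, with the wide flange and no tint, at (361,210). Both views agree on it to about 1 mm. Cap centre is (0.463,-0.226) and the spigot is (0.505,0.138). I'll move over the cap and square the tool up.

Call:
drive_tool([
  [-0.016,0.003,-0.007,0,0.6,0,0.0854],
  [-0.049,0.01,-0.021,0,1.8,0,0.0854],
  [-0.085,0.017,-0.036,0,3.1,0,0.0854],
  [-0.121,0.025,-0.051,0,4.4,0,0.0854],
  [-0.157,0.032,-0.066,0,5.7,0,0.0854],
  [-0.193,0.039,-0.082,0,7.0,0,0.0854],
  [-0.229,0.047,-0.097,0,8.3,0,0.0854],
  [-0.265,0.054,-0.112,0,9.6,0,0.0854],
  [-0.301,0.061,-0.127,0,10.9,0,0.0854],
  [-0.34,0.069,-0.144,0,12.3,0,0.0854],
  [-0.374,0.076,-0.158,0,13.5,0,0.0854],
  [-0.3937,0.08,-0.1665,0,14.2,0,0.0854],
])

```text
t: 1.4
eef_pos: [0.4658, -0.2241, 0.1505]
tcp_rot: [-0.001, 2.222, -2.22]
contact_force: [0.4, -0.7, -0.8]
grip_width: 0.0853
```

Call:
drive_tool([
  [0,0.02,0,0,0,0,0.0854],
  [0,0.05,0,0,0,0,0.0854],
  [0,0.08,0,0,0,0,0.0854],
  [0,0.08,0,0,0,0,0.0854],
  [0,0.08,0,0,0,0,0.0854],
])

```text
t: 1.82
eef_pos: [0.4625, -0.2263, 0.0709]
tcp_rot: [0.003, -2.222, 2.219]
contact_force: [0.2, -0.5, 0.3]
grip_width: 0.0852
```

```bash
python3 - <<'E'
from h import *
s=arm.get_state();print(s["t"],s["eef_pos"],Ro.from_rotvec(s["tcp_rot"]).as_matrix().round(4).tolist())
t=cam("top");d=cam("side");save(t,"t5.png",(300,150,420,240),6);save(d,"s5.png",(240,80,370,240),4)
E
```

```text
1.8167 [ 0.46254162 -0.22627531  0.07090742] [[-1.0, -0.0024, -0.0001], [0.0001, 0.0013, -1.0], [0.0024, -1.0, -0.0013]]
```

View pics/s5.png

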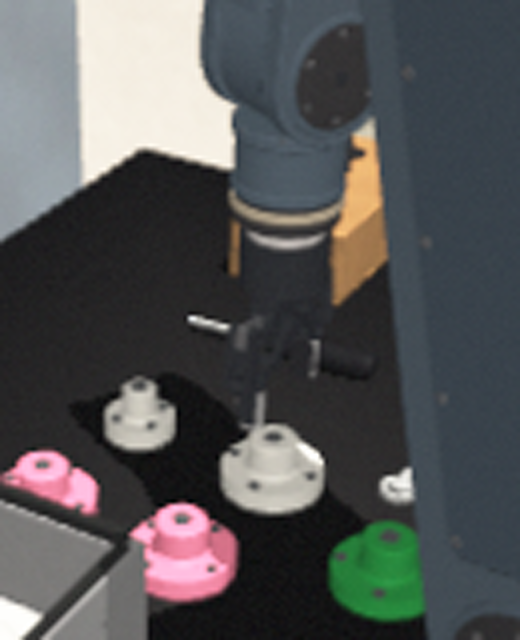

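The picture shows the fingers straddling the hub at crop (273,430), so I'll descend and grip.

Call:
drive_tool([
  [0,0.02,0,0,0,0,0.0854],
  [0,0.04,0,0,0,0,0.0854],
  [0,0.051,0,0,0,0,0.0854],
  [0,0.051,0,0,0,0,0.0854],
  [0,0.051,0,0,0,0,0.05],
  [0,0.051,0,0,0,0,0.036],
  [0,0.051,0,0,0,0,0.036],
  [0,0.051,0,0,0,0,0.036],
  [0,0.051,0,0,0,0,0.036],
  [0,0.051,0,0,0,0,0.036],
  [0,0.051,0,0,0,0,0.036],
  [0,0.051,0,0,0,0,0.036],
], force=60)

```text
t: 2.92
eef_pos: [0.4643, -0.2271, 0.0219]
tcp_rot: [0.002, 2.219, -2.221]
contact_force: [-4.9, 2.2, 15.7]
grip_width: 0.0427
```

Call:
drive_tool([
  [0,-0.004,0,0,0,0,0.036],
  [0,-0.012,0,0,0,0,0.036],
  [0,-0.03,0,0,0,0,0.036],
  [0,-0.055,0,0,0,0,0.036],
  [0,-0.085,0,0,0,0,0.036],
  [0,-0.115,0,0,0,0,0.036],
  [0,-0.145,0,0,0,0,0.036],
  [0,-0.165,0,0,0,0,0.036],
  [0,-0.18,0,0,0,0,0.036],
  [0,-0.18,0,0,0,0,0.036],
  [0,-0.18,0,0,0,0,0.036],
])

```text
t: 3.83
eef_pos: [0.4637, -0.2269, 0.2008]
tcp_rot: [0.001, 2.22, -2.222]
contact_force: [0.5, -0.8, -3.7]
grip_width: 0.0421
```

```bash
python3 - <<'E'
from h import *
s=arm.get_state();print(s["t"],s["eef_pos"],s["contact_force"],s["torque"],Ro.from_rotvec(s["tcp_rot"]).as_matrix().round(4).tolist())
t=cam("top");d=cam("side");save(t,"t6.png",(270,120,430,260),4);save(d,"s6.png",(240,40,370,240),3)
E
```

```text
3.8333 [ 0.46370722 -0.22687645  0.2007808 ] [ 0.46100124 -0.81844493 -3.74830012] [-0.00350568 -0.02645887  0.00925551] [[-1.0, 0.0011, -0.0001], [0.0001, -0.0006, -1.0], [-0.0011, -1.0, 0.0006]]
```

View pics/s6.png

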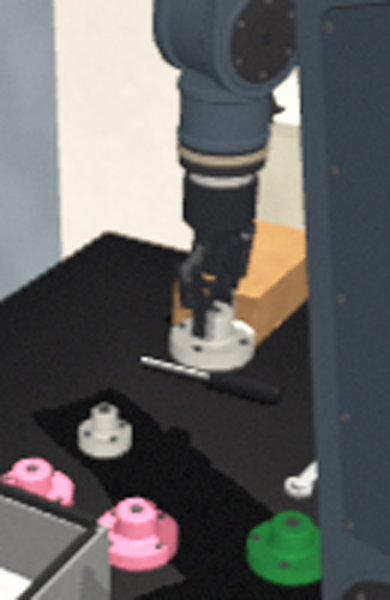

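Call:
drive_tool([
  [-0.001,0,-0.012,0,0,0,0.036],
  [-0.004,0,-0.036,0,0,0,0.036],
  [-0.008,0,-0.07,0,0,0,0.036],
  [-0.012,0,-0.107,0,0,0,0.036],
  [-0.016,0,-0.144,0,0,0,0.036],
  [-0.02,0,-0.181,0,0,0,0.036],
  [-0.025,0,-0.218,0,0,0,0.036],
  [-0.029,0,-0.255,0,0,0,0.036],
  [-0.033,0,-0.292,0,0,0,0.036],
  [-0.037,0,-0.328,0,0,0,0.036],
  [-0.0405,0,-0.353,0,0,0,0.036],
  [-0.0418,0,-0.3653,0,0,0,0.036],
])

```text
t: 4.93
eef_pos: [0.507, 0.0386, 0.2]
tcp_rot: [-0.064, 2.23, -2.158]
contact_force: [-0.0, -0.0, -3.1]
grip_width: 0.0428
```

Call:
drive_tool([
  [0,0,0,0,0,0,0.036],
  [0,0,0,0,0,0,0.036],
  [0,0,0,0,0,0,0.036],
])

```text
t: 5.18
eef_pos: [0.5067, 0.0381, 0.2003]
tcp_rot: [-0.063, 2.23, -2.158]
contact_force: [1.4, 0.1, -2.8]
grip_width: 0.0423
```

```bash
python3 - <<'E'
from h import *
s=arm.get_state();print(s["t"],s["eef_pos"],s["contact_force"],s["torque"],Ro.from_rotvec(s["tcp_rot"]).as_matrix().round(4).tolist())
t=cam("top");d=cam("side");save(t,"t7.png",(150,80,350,240),4);save(d,"s7.png",(150,80,350,300),3)
# expected side pixel of cap flange centre
c=s["eef_pos"].copy(); c[2]-=.022; print(proj(d,c),proj(d,c+[0,0,.018]))
E
```

```text
5.1833 [0.50669119 0.03814125 0.20026471] [ 1.44227229  0.10374044 -2.81652356] [-0.1087077  -0.02761632 -0.020134  ] [[-0.9985, -0.003, 0.0554], [-0.0554, 0.033, -0.9979], [0.0012, -0.9995, -0.0331]]
[252.3556095  191.04662312] [252.08057905 185.79887035]
```

View pics/s7.png

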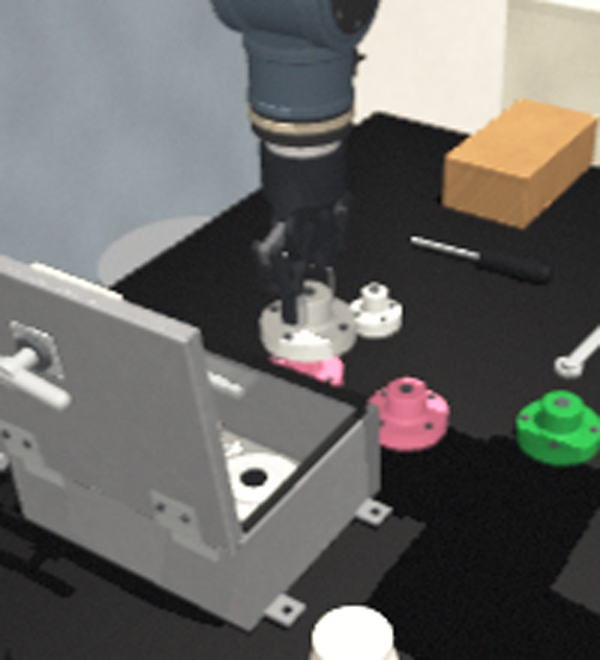

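View pics/t7.png

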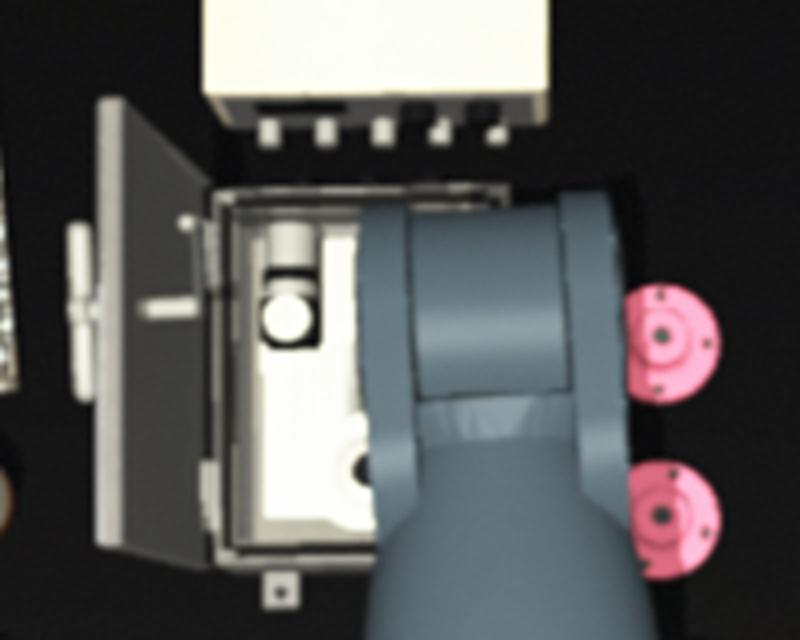

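```bash
python3 - <<'E'
from h import *
print(arm.get_state()["qpos"].round(3),[m for m in dir(arm) if m[0]!='_'])
E
```

```text
[ 0.055  0.238 -0.081  1.253  0.033  3.141] ['PlanningError', 'close_job', 'get_image', 'get_state', 'tcp_to_grasp']
```

Joint 6 is at its range limit (3.14), so the tool stopped short and turned. I'll turn the tool about 42° back while continuing; the cap is round.

```bash
cat >> h.py <<'E'
def rel(p,yaw,tilt=None):
    s=arm.get_state(); R=Ro.from_rotvec(s["tcp_rot"]); y=np.deg2rad(yaw)
    z=np.array([np.cos(y),np.sin(y),0]); yy=np.array([0,0,-1.]); x=np.cross(yy,z)
    T=np.stack([x,yy,z],1)
    if tilt is not None: T=Ro.from_rotvec(np.deg2rad(tilt)).as_matrix()@T
    print("t",s["t"],"eef",s["eef_pos"].round(4),"F",s["contact_force"].round(1),"q",s["qpos"].round(3))
    print("shift",R.inv().apply(np.array(p)-s["eef_pos"]).round(4),"turn",np.rad2deg((R.inv()*Ro.from_matrix(T)).as_rotvec()).round(2))
E
python3 - <<'E'
from h import *
rel([.5055,.1384,.2],-45)
E
```

```text
t 5.2833 eef [0.5067 0.0384 0.2004] F [-0.4 -0.1 -2.4] q [ 0.055  0.238 -0.081  1.253  0.033  3.141]
shift [-0.0044  0.0037 -0.0998] turn [  1.84 -41.79  -0.65]
```

Call:
drive_tool([
  [0,0,-0.005,0.2,-4.5,-0.1,0.036],
  [-0.001,0.001,-0.017,0.4,-9,-0.1,0.036],
  [-0.001,0.001,-0.03,0.6,-14,-0.2,0.036],
  [-0.002,0.002,-0.044,0.8,-19,-0.3,0.036],
  [-0.003,0.002,-0.057,1.1,-24,-0.4,0.036],
  [-0.003,0.003,-0.07,1.3,-29.5,-0.5,0.036],
  [-0.004,0.003,-0.083,1.5,-35,-0.5,0.036],
  [-0.004,0.004,-0.093,1.7,-39,-0.6,0.036],
  [-0.0044,0.0037,-0.0998,1.84,-41.8,-0.65,0.036],
  [-0.0044,0.0037,-0.0998,1.84,-41.8,-0.65,0.036],
  [-0.0044,0.0037,-0.0998,1.84,-41.8,-0.65,0.036],
  [-0.0044,0.0037,-0.0998,1.84,-41.8,-0.65,0.036],
])

```text
t: 6.28
eef_pos: [0.5055, 0.1384, 0.2]
tcp_rot: [-0.728, 1.761, -1.761]
contact_force: [-0.6, 0.3, -3.3]
grip_width: 0.0424
```

```bash
python3 - <<'E'
from h import *
rel([.5053,.1384,.2],-45)
d=cam("side");save(d,"s8.png",(150,80,350,280),3)
s=arm.get_state();c=s["eef_pos"].copy(); c[2]-=.022
for dz in(0,.018,.048): print(proj(d,c+[0,0,dz]))
E
```

```text
t 6.2833 eef [0.5055 0.1384 0.2   ] F [-0.6  0.3 -3.3] q [ 0.267  0.27  -0.04   1.261 -0.     2.624]
shift [ 0.0001 -0.     -0.0002] turn [ 0.   -0.06  0.01]
[231.18039824 209.37819821]
[230.66154094 203.97515988]
[229.77178215 194.70979755]
```

View pics/s8.png

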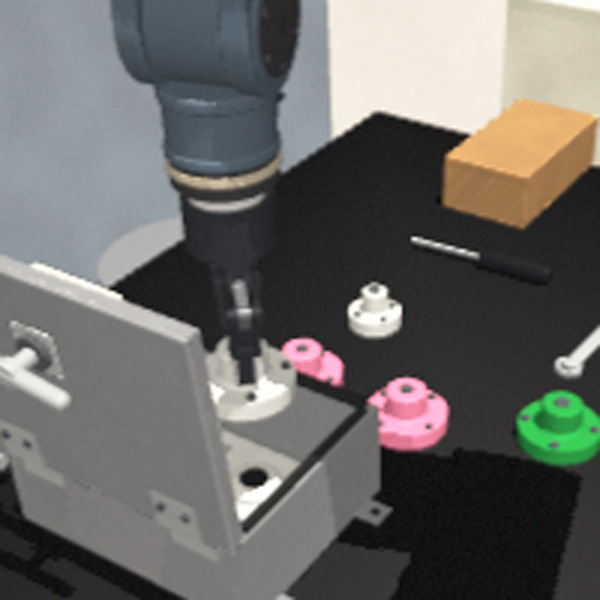

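Call:
drive_tool([
  [0,0.01,0,0,0,0,0.036],
  [0,0.03,0,0,0,0,0.036],
  [0,0.055,0,0,0,0,0.036],
  [0,0.075,0,0,0,0,0.036],
  [0,0.09,0,0,0,0,0.036],
  [0,0.095,0,0,0,0,0.036],
  [0,0.099,0,0,0,0,0.036],
  [0,0.101,0,0,0,0,0.036],
  [0,0.103,0,0,0,0,0.036],
  [0,0.105,0,0,0,0,0.036],
  [0,0.107,0,0,0,0,0.036],
  [0,0.107,0,0,0,0,0.036],
])

```text
t: 7.33
eef_pos: [0.5056, 0.139, 0.093]
tcp_rot: [-0.73, 1.759, -1.759]
contact_force: [-0.2, -0.2, -2.7]
grip_width: 0.0424
```

```bash
python3 - <<'E'
from h import *
rel([.5053,.1384,.085],-45); print(arm.get_state()["torque"])
E
```

```text
t 7.3333 eef [0.5056 0.139  0.093 ] F [-0.2 -0.2 -2.7] q [ 0.268  0.329 -0.238  1.004  0.     2.623]
shift [0.0006 0.008  0.0002] turn [-0.    0.07 -0.01]
[ 0.02228767  0.0047159  -0.00483008]
```

No contact yet, with the cap's mouth around the spigot cone. Lowering in small steps.

Call:
drive_tool([
  [0.0003,0.001,0,0,0,0,0.036],
  [0.0005,0.002,0,0,0,0,0.036],
  [0.0005,0.003,0,0,0,0,0.036],
  [0.0005,0.004,0,0,0,0,0.036],
  [0.0005,0.005,0,0,0,0,0.036],
  [0.0005,0.006,0,0,0,0,0.036],
  [0.0005,0.006,0,0,0,0,0.036],
])

```text
t: 7.92
eef_pos: [0.505, 0.1385, 0.0867]
tcp_rot: [-0.73, 1.759, -1.759]
contact_force: [-0.2, -0.1, -3.3]
grip_width: 0.0423
```

Call:
drive_tool([
  [0,0.001,0,0,0,0,0.036],
  [0,0.002,0,0,0,0,0.036],
  [0,0.003,0,0,0,0,0.036],
  [0,0.003,0,0,0,0,0.036],
])

```text
t: 8.25
eef_pos: [0.5052, 0.1386, 0.0849]
tcp_rot: [-0.729, 1.759, -1.759]
contact_force: [-7.8, -2.2, 16.2]
grip_width: 0.0425
```

It seated at TCP z 0.085, as predicted for home, with a firm 16 N. Releasing and rising.

Call:
drive_tool([
  [0,0,0,0,0,0,0.045],
  [0,0,0,0,0,0,0.055],
  [0,0,0,0,0,0,0.07],
  [0,0,0,0,0,0,0.075],
  [0,0,0,0,0,0,0.075],
  [0,-0.01,0,0,0,0,0.075],
  [0,-0.03,0,0,0,0,0.075],
  [0,-0.06,0,0,0,0,0.075],
  [0,-0.09,0,0,0,0,0.075],
  [0,-0.12,0,0,0,0,0.075],
  [0,-0.15,0,0,0,0,0.075],
  [0,-0.18,0,0,0,0,0.075],
])

```text
t: 9.25
eef_pos: [0.5048, 0.1385, 0.2663]
tcp_rot: [-0.729, 1.759, -1.759]
contact_force: [0.7, -0.5, 0.2]
grip_width: 0.0749
```

```bash
python3 - <<'E'
from h import *
rel([.5053,.1384,.3],-45)
d=cam("side");save(d,"s9.png",(120,120,320,300),4)
for dz in(.063+.048,): print(proj(d,[.5048,.1384,dz]))
E
```

```text
t 9.25 eef [0.5048 0.1385 0.2663] F [ 0.7 -0.5  0.2] q [0.268 0.259 0.113 1.424 0.    2.623]
shift [-0.0004 -0.0337  0.0004] turn [-0.01  0.07 -0.03]
[233.20586252 228.61741373]
```

View pics/s9.png

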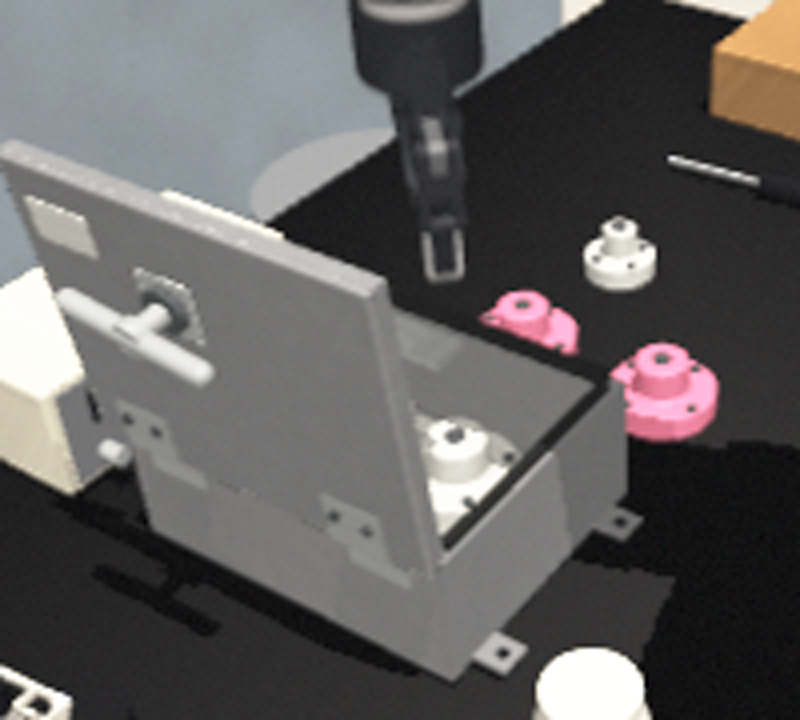

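The hub hole is seen at (233.3,228.1), against (233.2,228.6) predicted for home, so the cap is seated. Next I go up over the door to its outer side at x≈0.465, with fingers shut and yaw 0.

```bash
python3 - <<'E'
from h import *
rel([.49,.16,.40],-30);rel([.465,.345,.40],0)
E
```

```text
t 9.3 eef [0.5062 0.1389 0.2719] F [-2.  -0.8  5.9] q [0.268 0.257 0.124 1.431 0.    2.623]
shift [-0.0043 -0.1282 -0.026 ] turn [ -0.24 -14.93  -0.32]
t 9.3 eef [0.5062 0.1389 0.2719] F [-2.  -0.8  5.9] q [0.268 0.257 0.124 1.431 0.    2.623]
shift [-0.1176 -0.128  -0.1744] turn [ -0.32 -44.93  -0.26]
```

Call:
drive_tool([
  [0,-0.03,0,0,-3,0,0.03],
  [0,-0.065,0,0,-8,0,0],
  [0,-0.1,-0.005,0,-13,0,0],
  [-0.01,-0.13,-0.02,0,-19,0,0],
  [-0.025,-0.135,-0.045,0,-24,0,0],
  [-0.043,-0.135,-0.07,0,-30,0,0],
  [-0.062,-0.135,-0.097,0,-36,0,0],
  [-0.081,-0.135,-0.125,0,-41,0,0],
  [-0.1,-0.135,-0.152,0,-44.9,0,0],
  [-0.115,-0.135,-0.17,0,-44.9,0,0],
  [-0.1176,-0.135,-0.1744,0,-44.9,0,0],
  [-0.1176,-0.135,-0.1744,0,-44.9,0,0],
])

```text
t: 10.3
eef_pos: [0.4642, 0.3463, 0.3988]
tcp_rot: [-1.21, 1.208, -1.208]
contact_force: [0.9, 0.5, 0.7]
grip_width: -0.0001
```

```bash
python3 - <<'E'
from h import *
rel([.465,.345,.31],0)
t=cam("top");d=cam("side");save(d,"s10.png",(80,40,330,260),3);save(t,"t10.png",(90,80,290,280),3)
E
```

```text
t 10.3 eef [0.4642 0.3463 0.3988] F [0.9 0.5 0.7] q [0.641 0.477 0.776 1.87  0.    2.21 ]
shift [0.0013 0.0888 0.0009] turn [0.03 0.09 0.01]
```

View pics/s10.png

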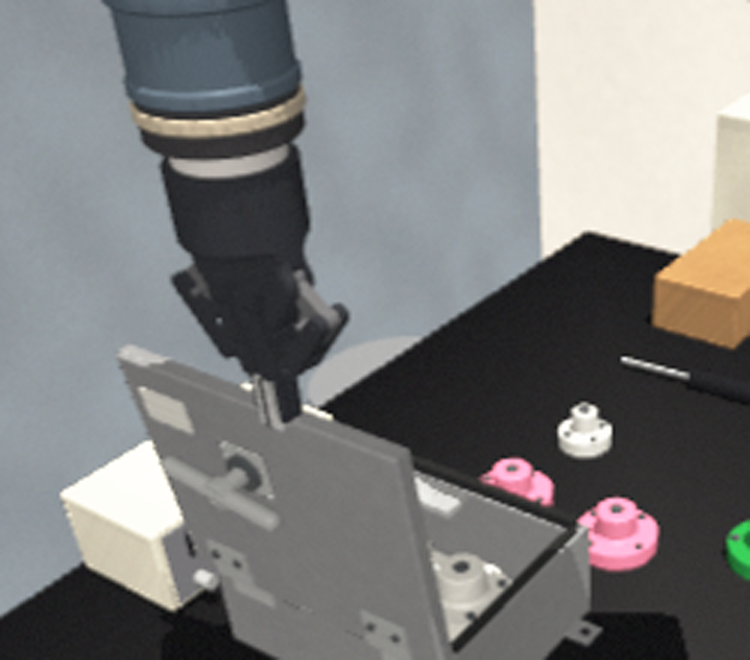

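View pics/t10.png

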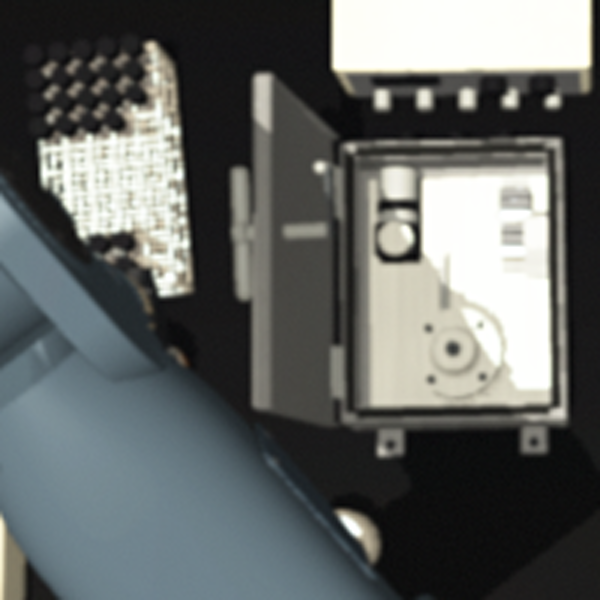

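Top view: the cap sits concentric on the housing, hub hole at crop (453,348). The tool is outside the door with clearance. I'll go down to z 0.307, then touch.

Call:
drive_tool([
  [0,0.02,0,0,0,0,0],
  [0,0.05,0,0,0,0,0],
  [0,0.08,0,0,0,0,0],
  [0,0.091,0,0,0,0,0],
  [0.01,0.091,0,0,0,0,0],
  [0.025,0.091,0,0,0,0,0],
  [0.04,0.091,0,0,0,0,0],
  [0.048,0.091,0,0,0,0,0],
  [0.055,0.091,0,0,0,0,0],
  [0.06,0.091,0,0,0,0,0],
  [0.066,0.091,0,0,0,0,0],
  [0.072,0.091,0,0,0,0,0],
])

```text
t: 11.4
eef_pos: [0.4655, 0.2732, 0.3099]
tcp_rot: [-1.205, 1.208, -1.209]
contact_force: [0.5, 6.4, 18.4]
grip_width: -0.0
```

```bash
python3 - <<'E'
from h import *
rel([.465,.2606,.309],0)
d=cam("side");save(d,"s11.png",(80,40,330,260),3)
E
```

```text
t 11.4 eef [0.4655 0.2732 0.3099] F [ 0.5  6.4 18.4] q [5.300e-01 3.000e-01 2.770e-01 1.544e+00 1.000e-03 2.102e+00]
shift [ 0.0126  0.0009 -0.0005] turn [-0.18 -0.03 -0.15]
```

View pics/s11.png

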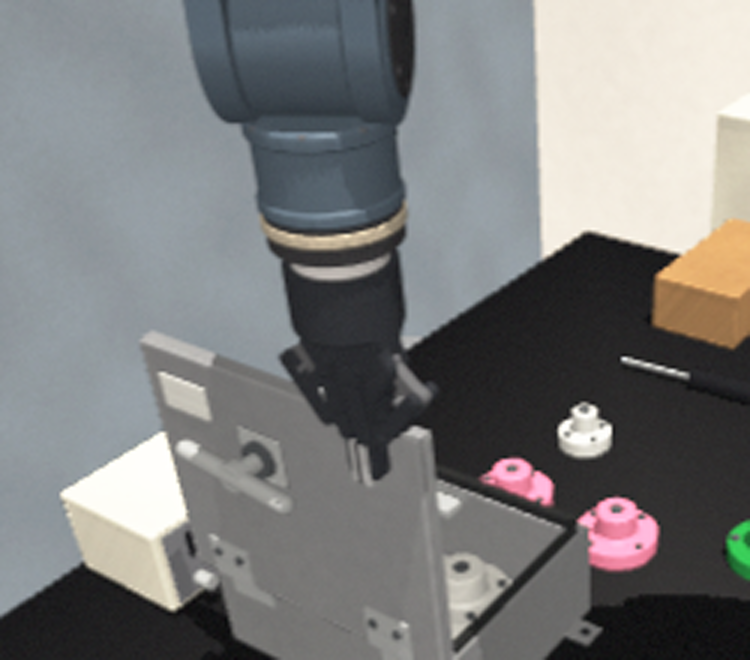

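The door is following, but there is an 18 N upward force, so the finger knuckles may be on the door's edge. I'll lift 15 mm and check.

Call:
drive_tool([
  [-0.002,-0.005,0,0,0,0,0],
  [-0.002,-0.012,0,0,0,0,0],
  [-0.002,-0.016,0,0,0,0,0],
  [0.0,-0.016,0,0,0,0,0],
  [0.004,-0.016,0,0,0,0,0],
  [0.01,-0.016,0,0,0,0,0],
  [0.015,-0.016,0,0,0,0,0],
])

```text
t: 12.03
eef_pos: [0.4649, 0.2579, 0.3239]
tcp_rot: [-1.208, 1.209, -1.209]
contact_force: [2.9, 4.6, -0.8]
grip_width: 0.0001
```

Call:
drive_tool([
  [0.014,0.001,0,0,0,0,0],
  [0.029,0.004,0,0,0,0,0],
  [0.044,0.007,0,0,0,0,0],
  [0.059,0.012,0,0,0,0,0],
  [0.073,0.017,0,0,0,0,0],
  [0.087,0.024,0,0,0,0,0],
  [0.1,0.032,0,0,0,0,0],
  [0.113,0.041,0,0,0,0,0],
  [0.125,0.051,0,0,0,0,0],
  [0.136,0.061,0,0,0,0,0],
  [0.146,0.072,0,0,0,0,0],
  [0.156,0.084,0,0,0,0,0],
])

```text
t: 13.03
eef_pos: [0.4645, 0.1009, 0.2396]
tcp_rot: [-1.209, 1.21, -1.21]
contact_force: [2.2, 1.7, 0.2]
grip_width: 0.0006
```

```bash
python3 - <<'E'
from h import *
rel([.465,.086,.2136],0)
d=cam("side");save(d,"s12.png",(80,40,330,260),3)
E
```

```text
t 13.0333 eef [0.4645 0.1009 0.2396] F [2.2 1.7 0.2] q [ 0.214  0.16  -0.078  1.332 -0.     1.786]
shift [0.0149 0.026  0.0005] turn [-0.02 -0.05  0.01]
```

View pics/s12.png

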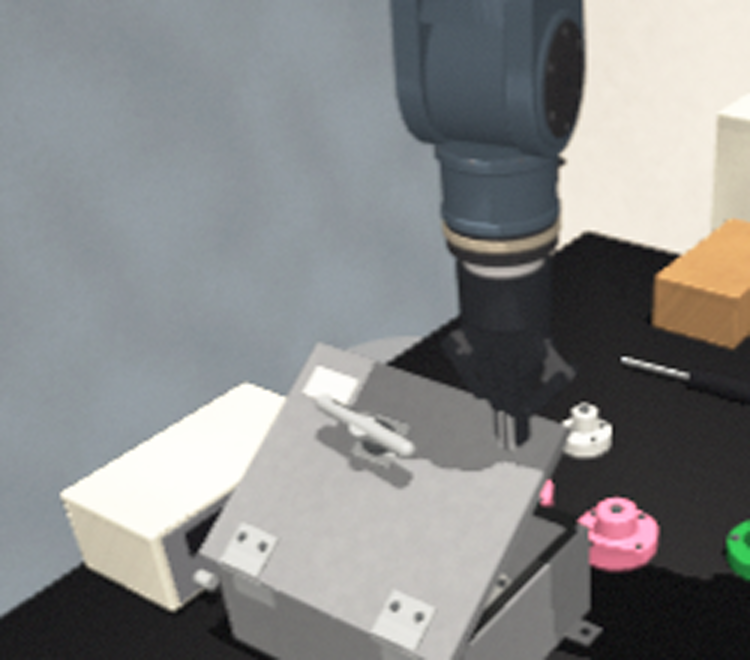

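Call:
drive_tool([
  [0.007,0.0125,0,0,0,0,0],
  [0.015,0.026,0,0,0,0,0],
  [0.021,0.04,0,0,0,0,0],
  [0.027,0.054,0,0,0,0,0],
  [0.031,0.069,0,0,0,0,0],
  [0.034,0.08,0,0,0,0,0],
  [0.035,0.088,0,0,0,0,0],
  [0.036,0.095,0,0,0,0,0],
  [0.037,0.1,0,0,0,0,0],
  [0.037,0.103,0,0,0,0,0],
  [0.037,0.106,0,0,0,0,0],
  [0.037,0.106,0,0,0,0,0],
])

```text
t: 14.08
eef_pos: [0.4645, 0.0651, 0.1337]
tcp_rot: [-1.209, 1.21, -1.209]
contact_force: [0.6, -0.3, -0.5]
grip_width: -0.0001
```

Call:
drive_tool([
  [0,0.001,0,0,0,0,0],
  [0,0.002,0,0,0,0,0],
  [0,0.003,0,0,0,0,0],
])

```text
t: 14.33
eef_pos: [0.4648, 0.065, 0.1312]
tcp_rot: [-1.209, 1.209, -1.21]
contact_force: [-1.1, 0.1, 4.8]
grip_width: -0.0003
```

Call:
drive_tool([
  [0,0.001,0,0,0,0,0],
  [0,0.002,0,0,0,0,0],
  [0,0.003,0,0,0,0,0],
  [0,0.003,0,0,0,0,0],
])

```text
t: 14.67
eef_pos: [0.4649, 0.0649, 0.1286]
tcp_rot: [-1.208, 1.209, -1.21]
contact_force: [-2.9, -1.6, 9.8]
grip_width: 0.0002
```

Call:
drive_tool([
  [0,0.001,0,0,0,0,0],
  [0,0.002,0,0,0,0,0],
  [0,0.003,0,0,0,0,0],
  [0,0.003,0,0,0,0,0],
])

```text
t: 15.0
eef_pos: [0.4649, 0.0648, 0.1261]
tcp_rot: [-1.208, 1.208, -1.211]
contact_force: [-5.8, -3.4, 21.0]
grip_width: -0.0004
```

The gasket is compressed at 21 N. I'll back off, turn the tool to yaw 90° (jaws along y, so the latch turn stays within joint range) and look.

Call:
drive_tool([
  [0,-0.01,0,0,0,0,0],
  [0,-0.035,0,0,0,0,0],
  [0.01,-0.065,0,0,-6,0,0.02],
  [0.03,-0.095,0,0,-13,0,0.04],
  [0.055,-0.125,0,0,-20,0,0.06],
  [0.085,-0.135,0,0,-27,0,0.07],
  [0.115,-0.135,0,0,-34,0,0.07],
  [0.145,-0.135,0,0,-41,0,0.07],
  [0.17,-0.135,0,0,-48,0,0.07],
  [0.18,-0.135,0,0,-55,0,0.07],
  [0.18,-0.135,0,0,-62,0,0.07],
  [0.18,-0.135,0,0,-69,0,0.07],
])

```text
t: 16.0
eef_pos: [0.4644, -0.1159, 0.2601]
tcp_rot: [-1.552, 0.285, -0.284]
contact_force: [-0.3, -0.4, 0.5]
grip_width: 0.07
```

```bash
python3 - <<'E'
from h import *
rel([.465,-.12,.26],90)
t=cam("top");d=cam("side");save(d,"s13.png",(80,140,330,290),3);save(t,"t13.png",(180,80,340,240),4)
E
```

```text
t 16.0 eef [ 0.4644 -0.1159  0.2601] F [-0.3 -0.4  0.5] q [-0.245  0.166 -0.02   1.385  0.     0.118]
shift [ 0.002   0.0001 -0.0037] turn [-1.000e-02 -2.077e+01 -0.000e+00]
```

View pics/s13.png

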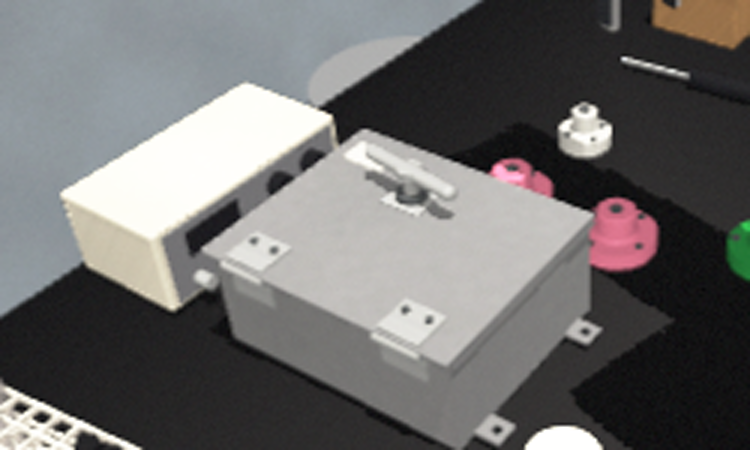

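View pics/t13.png

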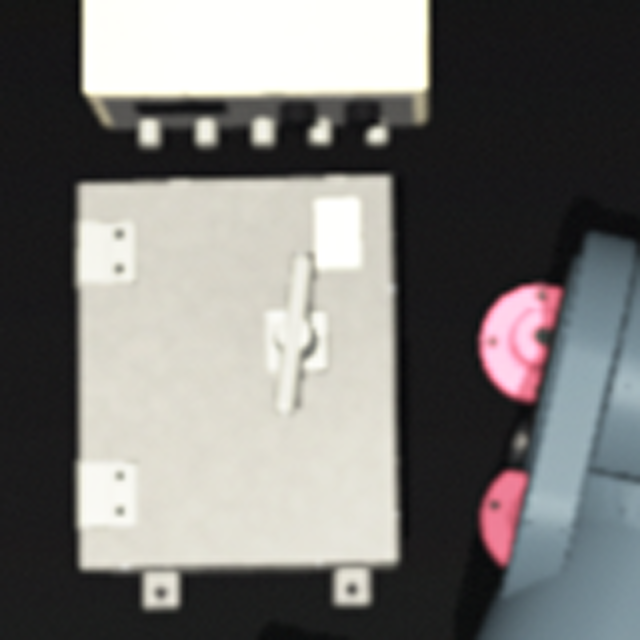

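```bash
python3 - <<'E'
from h import *
t=cam("top");d=cam("side")
T=lambda u,v:(u/4+179.6,v/4+79.6); S=lambda u,v:(u/3+79.6,v/3+139.6)
for n,a,b in(("far",(303,258),(370,151)),("near",(285,411),(452,191)),("mid",(293.5,335),(411,171))):
    print(n,onz(t,*T(*a),.160),onz(d,*S(*b),.160),two(t,T(*a),d,S(*b)))
E
```

```text
far [0.64920069 0.09102144 0.16      ] [0.65053624 0.08909776 0.16      ] (array([0.64879049, 0.09088631, 0.16168095]), np.float64(0.00011593909044252865))
near [0.53730636 0.10442974 0.16      ] [0.54071003 0.0991552  0.16      ] (array([0.53655913, 0.10405964, 0.16470522]), np.float64(0.00017548517082558194))
mid [0.59270139 0.09811145 0.16      ] [0.59424333 0.09425284 0.16      ] (array([0.59174017, 0.09761998, 0.16304048]), np.float64(0.0010066163509639301))
```

The door is down. The bar middle is at about (0.592,0.098) and its angle gives latch ≈ 0.13 rad. I'll move above the handle with the jaws square to the bar (yaw 83°).

```bash
python3 - <<'E'
from h import *
rel([.592,.0977,.24],83)
E
```

```text
t 16.2 eef [ 0.4645 -0.1149  0.2601] F [0.2 0.2 0.1] q [-0.243  0.165 -0.021  1.385  0.     0.129]
shift [0.0416 0.0201 0.2444] turn [ -0.   -14.28   0.  ]
```

Call:
drive_tool([
  [0.003,0,0.018,0,-2,0,0.07],
  [0.008,0,0.048,0,-4,0,0.07],
  [0.014,0,0.08,0,-6,0,0.07],
  [0.02,0.003,0.115,0,-8,0,0.07],
  [0.026,0.007,0.15,0,-10,0,0.07],
  [0.032,0.012,0.185,0,-12,0,0.07],
  [0.037,0.016,0.215,0,-13.5,0,0.07],
  [0.04,0.02,0.236,0,-14.3,0,0.07],
  [0.0416,0.02,0.2444,0,-14.3,0,0.07],
  [0.0416,0.02,0.2444,0,-14.3,0,0.07],
  [0.0416,0.02,0.2444,0,-14.3,0,0.07],
])

```text
t: 17.12
eef_pos: [0.5908, 0.098, 0.24]
tcp_rot: [-1.569, 0.094, -0.093]
contact_force: [0.4, -1.0, -0.3]
grip_width: 0.0702
```

```bash
python3 - <<'E'
from h import *
rel([.592,.0977,.141],83)
d=cam("side");save(d,"s14.png",(80,100,330,290),3)
E
```

```text
t 17.1167 eef [0.5908 0.098  0.24  ] F [ 0.4 -1.  -0.3] q [ 0.164  0.425  0.281  1.427 -0.     0.284]
shift [ 0.0012  0.099  -0.0001] turn [ 0.02  0.17 -0.02]
```

View pics/s14.png

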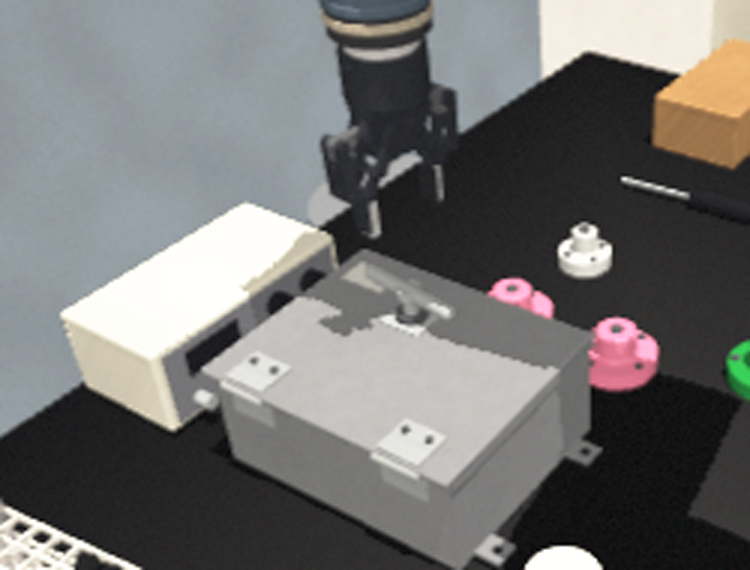

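The jaws straddle the bar at crop (411,290). Descending and gripping.

Call:
drive_tool([
  [0.001,0.015,0,0,0,0,0.07],
  [0.001,0.045,0,0,0,0,0.07],
  [0.001,0.075,0,0,0,0,0.07],
  [0.001,0.092,0,0,0,0,0.07],
  [0.001,0.098,0,0,0,0,0.06],
  [0.001,0.098,0,0,0,0,0.04],
  [0.001,0.098,0,0,0,0,0.02],
  [0.001,0.098,0,0,0,0,0.008],
  [0.001,0.098,0,0,0,0,0.008],
  [0.001,0.098,0,0,0,0,0.008],
  [0.001,0.098,0,0,0,0,0.008],
  [0.001,0.098,0,0,0,0,0.008],
], force=60)

```text
t: 18.17
eef_pos: [0.5929, 0.0981, 0.1436]
tcp_rot: [-1.568, 0.09, -0.094]
contact_force: [-0.8, -1.3, 7.9]
grip_width: 0.0142
```

```bash
python3 - <<'E'
from h import *
rel([.592,.0977,.141],0)
d=cam("side");save(d,"s15.png",(80,100,330,290),3)
E
```

```text
t 18.1667 eef [0.5929 0.0981 0.1436] F [-0.8 -1.3  7.9] q [ 0.164  0.447  0.07   1.192 -0.     0.282]
shift [-0.0009  0.0026 -0.0005] turn [-0.13 83.26  0.1 ]
```

View pics/s15.png

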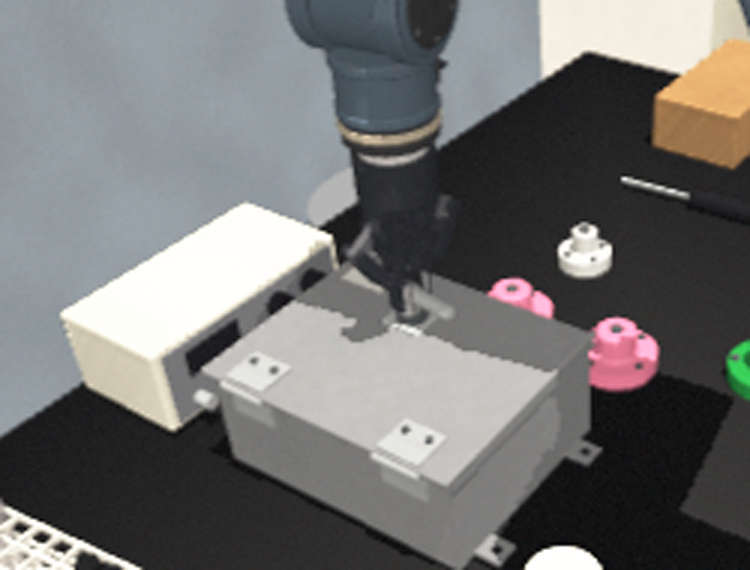

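Bar gripped (opening 14 mm). Turning clockwise.

Call:
drive_tool([
  [0,0,0,0,3,0,0.004],
  [0,0,0,0,8,0,0.004],
  [0,0,0,0,13,0,0.004],
  [0,0,0,0,18,0,0.004],
  [0,0,0,0,23,0,0.004],
  [0,0,0,0,28,0,0.004],
  [0,0,0,0,33,0,0.004],
  [0,0,0,0,38,0,0.004],
  [0,0.001,0,0,43,0,0.004],
  [0,0.001,0,0,48,0,0.004],
  [0,0.002,0,0,53,0,0.004],
  [0,0.002,0,0,58,0,0.004],
], force=90)

```text
t: 19.22
eef_pos: [0.5935, 0.0985, 0.1423]
tcp_rot: [-1.382, 0.879, -0.884]
contact_force: [1.2, 2.5, 12.3]
grip_width: 0.014
```

```bash
python3 - <<'E'
from h import *
rel([.592,.0977,.141],0);print(arm.get_state()["torque"],arm.get_state()["grip_width"])
E
```

```text
t 19.2167 eef [0.5935 0.0985 0.1423] F [ 1.2  2.5 12.3] q [0.164 0.447 0.067 1.187 0.    1.298]
shift [ 0.0001  0.0013 -0.0017] turn [-0.25 25.03 -0.  ]
[ 0.16153481 -0.15989919  0.10116445] 0.014048725511214995
```

Call:
drive_tool([
  [0,0,0,0,5,0,0.004],
  [0,0,0,0,10,0,0.004],
  [0,0.001,0,0,14,0,0.004],
  [0,0.001,0,0,18,0,0.004],
  [0,0.001,0,0,21,0,0.004],
  [0,0.001,0,0,24,0,0.004],
  [0,0.001,0,0,26,0,0.004],
  [0,0.001,0,0,27,0,0.004],
  [0,0.001,0,0,27,0,0.004],
])

```text
t: 19.97
eef_pos: [0.5939, 0.0983, 0.1414]
tcp_rot: [-1.19, 1.228, -1.234]
contact_force: [2.2, -1.0, 12.1]
grip_width: 0.0133
```

```bash
python3 - <<'E'
from h import *
rel([.592,.0977,.141],0);print(arm.get_state()["torque"],arm.get_state()["grip_width"])
E
```

```text
t 19.9667 eef [0.5939 0.0983 0.1414] F [ 2.2 -1.  12.1] q [ 0.164  0.448  0.066  1.184 -0.     1.766]
shift [ 0.0007  0.0004 -0.0019] turn [-0.29 -1.75 -0.04]
[-0.18860685 -0.70265601  1.06224925] 0.013319045115526723
```

The moment rose to 1.06 N m, well above the 0.5 needed, so the latch is on its stop. I'll ease back, release, rise and move away.

Call:
drive_tool([
  [0,0,0,0,-1,0,0.01],
  [0,0,0,0,-1,0,0.02],
  [0,0,0,0,-1,0,0.035],
  [0,0,0,0,-1,0,0.05],
  [0,0,0,0,-1,0,0.05],
  [0,-0.01,0,0,-1,0,0.05],
  [0,-0.035,0,0,-1,0,0.05],
  [0,-0.07,0,0,-1,0,0.05],
  [0,-0.105,0,0,-1,0,0.05],
  [0.035,-0.12,-0.02,0,-1,0,0.05],
  [0.075,-0.12,-0.035,0,-1,0,0.05],
  [0.11,-0.12,-0.05,0,-1,0,0.05],
])

```text
t: 20.97
eef_pos: [0.5386, -0.0112, 0.2608]
tcp_rot: [-1.202, 1.215, -1.219]
contact_force: [1.2, -1.6, -0.3]
grip_width: 0.0496
```

Call:
drive_tool([
  [0.035,0,-0.02,0,0,0,0.05],
  [0.075,0,-0.04,0,0,0,0.05],
  [0.11,0,-0.06,0,0,0,0.05],
  [0.13,0,-0.07,0,0,0,0.05],
  [0.13,0,-0.07,0,0,0,0.05],
  [0.13,0,-0.07,0,0,0,0.05],
])

```text
t: 21.47
eef_pos: [0.4666, -0.1405, 0.2598]
tcp_rot: [-1.201, 1.22, -1.221]
contact_force: [0.6, 0.6, 0.0]
grip_width: 0.0502
```

```bash
python3 - <<'E'
from h import *
rel([.592,.0977,.141],0)
t=cam("top");d=cam("side");save(d,"s16.png",(80,140,330,290),3);save(t,"t16.png",(180,80,340,240),4);save(t,"t16f.png")
E
```

```text
t 21.4667 eef [ 0.4666 -0.1405  0.2598] F [0.6 0.6 0. ] q [-0.292  0.183  0.     1.387  0.     1.294]
shift [-0.2401  0.1189  0.1216] turn [-0.04 -0.88  0.01]
```

View pics/s16.png

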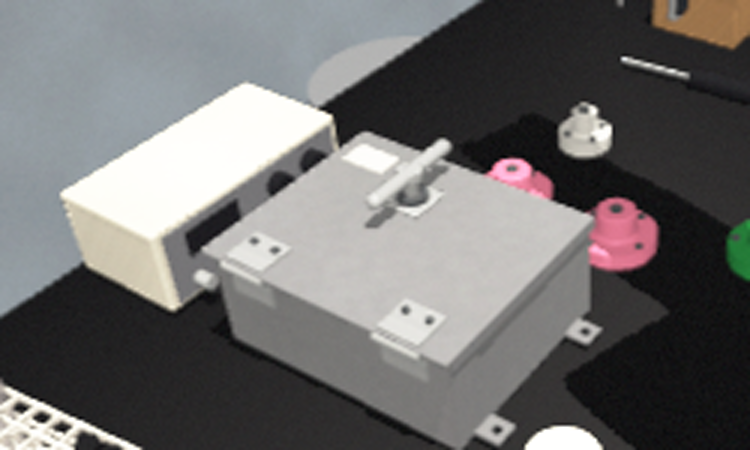

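View pics/t16.png

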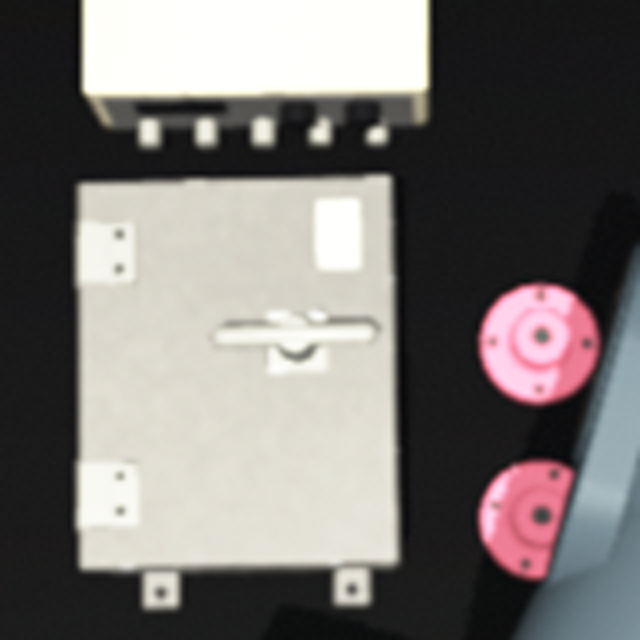

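View pics/t16f.png

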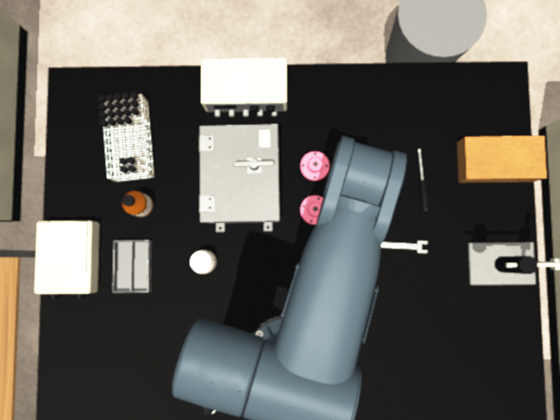

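```bash
python3 - <<'E'
from h import *
for n in("top","side"):
    d=cam(n); g=d["color"].astype(float).mean(2)
    if n=="top":
        x0,y0,x1,y1=228,150,280,176; print(g[155:172,240:244].astype(int).tolist()); print(g[155:172,268:272].astype(int).tolist())
t=cam("top");save(t,"t17.png",(225,145,285,180),13)
d=cam("side");save(d,"s17.png",(185,175,245,225),12)
E
```

```text
[[209, 208, 208, 209], [211, 211, 209, 209], [212, 212, 210, 208], [212, 211, 210, 209], [202, 201, 200, 199], [165, 168, 168, 167], [178, 185, 187, 184], [220, 224, 224, 225], [242, 242, 243, 244], [243, 243, 243, 243], [228, 228, 228, 228], [197, 198, 201, 201], [200, 201, 203, 203], [210, 209, 210, 210], [213, 212, 212, 212], [213, 212, 212, 212], [212, 211, 212, 213]]
[[208, 209, 209, 209], [210, 211, 210, 210], [212, 212, 211, 210], [202, 203, 200, 200], [160, 161, 160, 159], [151, 156, 159, 155], [204, 207, 208, 206], [239, 239, 240, 237], [249, 249, 249, 246], [239, 239, 238, 235], [211, 212, 216, 212], [205, 207, 210, 208], [212, 213, 213, 213], [213, 213, 213, 214], [213, 213, 213, 214], [213, 214, 213, 215], [213, 213, 214, 215]]
```

View pics/t17.png

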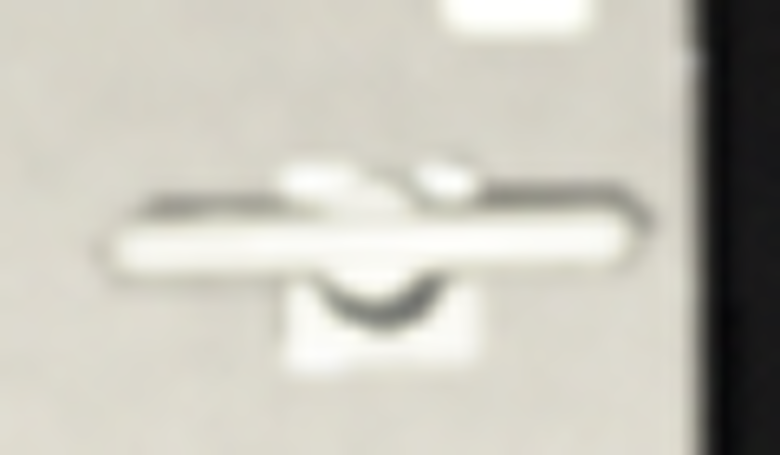

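View pics/s17.png

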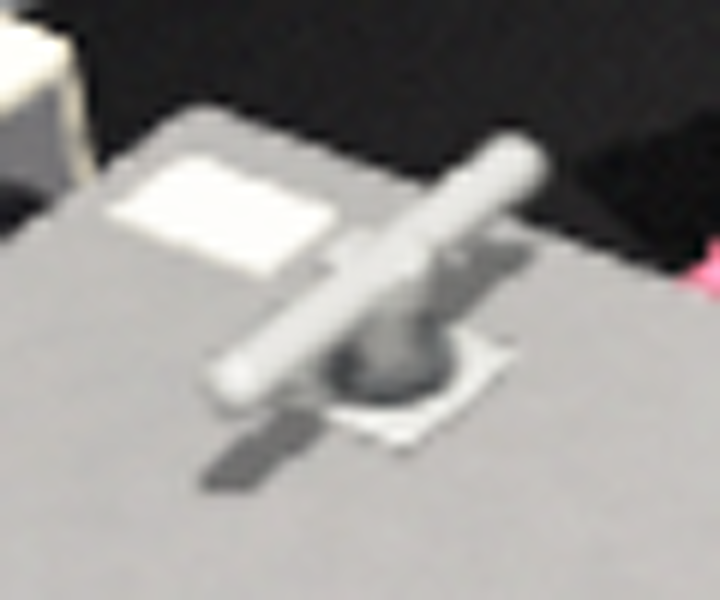

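The bar lies within about 0.5° of square to the door (t17 slope -1.5°, door edges -1.1 to -1.3°). The other things are unmoved and the arm is clear.

```bash
python3 -c "
from station import arm
print(arm.close_job())"
```

```text
the job is handed in; nothing more can be done
None
```

The job is handed in, at about 21.7 s of the 58 s allowed: cap seated, door shut, latch turned to its stop.

- **Cap:** I gripped the larger aluminium cap by its hub and lowered it onto the spigot until it met the shoulder at the predicted height with 16 N. After release, the hub hole was within 0.5 pixel of where a fully seated cap should show it.
- **Door and latch:** I pushed the door down to 21 N on its gasket, then gripped the T-handle and turned it clockwise. The moment rose to 1.06 N m, about twice what the ramp needs, so I took it to be at the stop. In the final top view the bar is within about 0.5° of square to the hinge.
- **Last checks:** The arm was clear of everything. Nothing else had visibly moved, though the arm hid the place of the small cap and the green look-alike in the last top view. The side view shows the small cap where it was.

Two things went wrong on the way, and I corrected both:
- **Joint 6 limit:** joint 6 reached its range limit (3.14) while I was carrying the cap, so the tool stopped short and tilted about 2°. I turned it back about 42° and went on.
- **Door push:** the first push showed an 18 N upward force, probably the finger knuckles on the door's edge. I lifted 15 mm and pushed again at about 5 N.

I did not measure the gap between door and gasket directly. That it is drawn tight rests on the bar's angle and the stop moment.

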